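# Reset a coffee grinder's setting and lock it again

### The job

Reset the coffee grinder to the setting marked by the clip: undo its lock ring by swinging the ring's handle anticlockwise, turn the knob clockwise until its pointer points at the clip's tab, then swing the handle clockwise until the ring is firmly tight again (about 18 N at the handle; the thread strips beyond about 23 N). Leave the knob on the mark and do not knock the things standing round the grinder.

Things in the scene. Friction and masses are not known exactly. Their poses are not given: they have to be found in the camera images.
- grinder: Low round grey coffee grinder without its hopper, bolted to the counter: dark foot 170 mm across, housing 132 mm across and 120 mm high, small chute at the front. Origin: centre of its underside on the counter; z is the upright axis of the lock ring and knob, -x the chute side.
- lock_ring: Lock ring 104 mm across on the housing (top 143 mm over the counter); a level arm (top 139 mm up) carries the handle post. Origin on the axis at counter height, x along the arm. Anticlockwise from above loosens and lifts it 5 mm per rad. Found clamped (4 to 9 N starts it), arm over the chute; stop over 1.3 rad anticlockwise; 0.8 rad always frees the knob. Loose: 4 N to move, stays where left.
- handle (a point): Middle of the upright steel handle post on the lock ring's arm: 14 mm in diameter, 85 mm from the grinder's axis, 160 mm over the counter as found. Its top is 19 mm above this point, its clear shank begins 20 mm below it (under that the arm and a collar 18 mm across). Nothing else stands within 25 mm of it. It can be pushed round with the closed fingers.
- adjuster: Grind adjuster: black knob on top, with a bar grip 56 mm long, 14 mm thick, 28 mm high (164 to 192 mm over the counter) across a disc 62 mm in diameter, an aluminium pointer at one end of the bar. Origin on the axis at counter height; x along the bar to the pointer. Sinks 3 mm per rad clockwise. Ring loose: turns with 0.2 N m; clamped fast otherwise. The mark lies 0.5 to 1.4 rad clockwise.
- knob_grip (a point): Middle of the knob's bar grip, on the axis, 14 mm above the disc.
- pointer (a point): Tip of the pointer, 56 mm from the grinder's axis.
- index_clip: Aluminium band clipped round the top of the housing, fixed, with one upright tab (10 mm wide, from 98 to 170 mm over the counter, inner face 69 mm from the axis) with a small point towards the axis. Origin on the grinder's axis at counter height; x points to the tab.
- index_mark (a point): Tip of the tab's small point, 62 mm from the axis, 166 mm over the counter.
- washer: Springy washer under the ring; clamps the adjuster with about 4 times the push at the handle. When the ring meets it, the push climbs from 4 N by about 0.25 N per mm of handle travel: under 15 N is not tight, 18 N right, over 23 N too much, felt while the handle moves (at rest, friction hides it). Where that is differs each time (wear, knob setting), 0.2 to 1.4 rad clockwise of where it was found.
- pastry: Golden pastry parcel, 61 x 101 x 46 mm, lying right of the grinder; a bystander.
- honey_jar: Closed honey jar, 66 mm across, 102 mm high, behind the grinder to the left; a bystander.
- tea_tin: Round tea tin with a lid, 96 mm across, 123 mm high, behind the grinder to the right; a bystander.

How it is judged (in metres and radians):
On the way, in this order (a step that is already met when the one before it is completed fails the run):
1. the lock ring is undone, so that the adjuster is no longer clamped (under 8 N) (contact force between washer and adjuster below 8 N), for 0.2 s.
2. with the ring still undone, the pointer is brought to the tab (within 4 mm sideways) (y of pointer in the frame of index_clip between -0.004 and 0.004 m and x of pointer in the frame of index_clip above 0 m and contact force between washer and adjuster below 8 N), for 0.2 s.
At the end, for the whole second after the job is handed in: The pointer's tip points at the clip's tab, within 4 mm sideways of the tab's centre line, and the lock ring is tight: it clamps the adjuster with more than 45 N (about 14 N of push at the handle) (y of pointer in the frame of index_clip between -0.004 and 0.004 m and x of pointer in the frame of index_clip above 0 m and contact force between washer and adjuster above 45 N); the robot touches nothing.
It fails at once if the lock ring is overtightened: clamping force over 140 N (some 25 N at the handle) (contact force between washer and adjuster above 140 N).
It fails at once if the pastry, the honey jar or the tea tin is knocked more than 30 mm away (distance of any of pastry, honey_jar, tea_tin from where it was at the start of the episode above 0.03 m).
It also fails if it takes over 67 s, if anything falls off the work surface, if the arm or the gripper's body presses on something with over 40 N, if the wrist force passes 120 N, or if a joint passes its speed limit or range.

### The arm

A 7-joint arm with a two-finger parallel gripper is mounted at the origin on a cart in front of the work surface, level with it; the furniture and walls round the work are solid. World frame = base frame: x ahead of the robot, y to its left, z up, the work surface at z = 0. Lengths are in m, angles in degrees, forces in N, time in s.
With the tool pointing down it reaches from about 0.425 to 0.875 m from the base axis. Payload 8.4 kg.
Tool frame: the origin (TCP) lies on the front face of the gripper's body, between the roots of the fingers; the fingertips stand 73 mm ahead of it and the grasp point (between the pads) lies 54 mm ahead of it; z points along the fingers, y is the line along which they close (so a half turn about z gives the same grasp; the last joint's range is limited). The gripper opens to 85 mm and grips with 20 to 120 N. Pads are 22 mm wide; open, the fingers measure 114 mm over their backs; the gripper's body (76 mm by 85 mm) begins 54 mm behind the grasp point. The pads swing forward as they close: fully open they stand 13 mm farther back than shut.
Start: joints at [-75.756, 19.091, 2.286, 83.961, -0.768, 76.965, -3.352], TCP at [0.222, 0.611, 0.304] pointing down, gripper open.
Joint ranges: [-147.57, 147.57], [-21.85, 119.76], [-74.77, 79.35], [14.55, 137.4], [-85.83, 265.84], [4.83, 119.75], [-152.11, 152.11]. Speed limits (degrees/s): [127.2, 127.2, 159.86, 159.86, 180, 180, 180].

### API

Orientations are given as [roll, pitch, yaw] about the fixed x, y, z axes, in that order (R = Rz(yaw) Ry(pitch) Rx(roll)).
In Python, from station import r gives the robot as it stands.
- The arm moves only by the tool apply_moves, never from a script. Its arguments are lists of equal length, an entry for each row: "xyz": the shift along the tool's x, y, z each as a share of 0.025 m, from -1 to 1, a list of three; "delta_rot": the turn, a rotation vector about the tool's x, y, z each as a share of 4 degrees, from -1 to 1, a list of three; "claw": the opening, from 0 (shut) to 1 (fully open). In form: {"xyz": [[x, y, z], ...], "delta_rot": [[ax, ay, az], ...], "claw": [claw, ...]}. A call has 1 to 8 rows; each row shifts and turns the commanded pose from where the row before left it, along the tool's axes as they then stand; what a row does not reach is not made up. A row lasts 1/12 s, in which the tool goes at most 41.7 mm and 7.16 degrees, less where a joint would pass 70% of its speed; a pose out of reach is approached as far as the arm can. A call with a number of a shift or a turn outside -1 to 1 is refused whole. A call with a gripper value outside its range is refused whole. The fingers move at their own pace and stop on an object; "newtons" is the grip in N (left out, the last holds). Time passes only in rows, so rows that do not move let the fingers close. It gives the time, the measured TCP pose, the force, the opening and the grip force at its end, in the units of the state.
- r.get_obs(): the state, without advancing time (a new reading comes with each control period).
- r.get_image(name): name is "scene" or "top"; returns the picture (384x512x3 uint8, red, green, blue); there is no depth.
- r.camera_model(name): a dict with "fx", "fy", "cx", "cy" (pixels), "R" (3x3) and "t" (3): a world point X has camera coordinates R X + t. Camera axes: x right, y down, z forward; pixel columns grow to the right and rows downward; lengths in m; the calibration is good to about 2 mm. A picture is of the moment at which its call begins. camera_model takes no time and is no camera call.
- r.hand_in(): hands the job in; it is judged then, once.
Trained networks look in the newest picture that a camera, given by its name, has taken for a name from the list of things; names that differ only in an ending like _2 or _b are one class to them, and where a whole thing is asked for, a point or a joint stands for the part that bears it (a point fixed in the world has none). Each returns a list of dicts, best first, with "score" (0 to 1); they miss things now and then, are a little off and sometimes report something else, mostly with a low value. They report only what shows in the picture. A call takes as long as a camera call.
- r.masks_of(camera, target): "mask" (384x512 bool, what is visible of it) and "centre" ([column, row] in pixels, amid what is visible of it).
- r.place_of(camera, target): "centre" ([column, row] in pixels: a listed point, or the origin of a listed thing).
The state is a dict: "time": time; "qpos": joint angles; "joint_vel": joint speeds; "tau": joint torques, N m; "tool_pos": TCP position; "orientation": TCP orientation; "ft_force": force on the tool from outside, world axes, zero at the start; "torque": the same for the moment, N m; "gripper_width": finger opening in m; "grip_force": force on a finger pad.
Only numpy, scipy, OpenCV 4.12 (cv2) and the standard library are available. Lean on these libraries where they do the work, as an engineer would, in place of code of your own. Each camera call takes 0.05 s, during which the arm holds its last target. There are 200 camera calls.

## Working session

There is one attempt and no reset: what is moved stays moved. The work goes in short steps, Python scripts to look and compute and a tool call to move; the robot and the scene stay as the last step left them, time stands still between calls to the robot, and variables do not carry over. Pictures are saved under pics/ and viewed, at most 10 in all, crops included, and the job is handed in when it is done.

Besides the shell and the picture viewer there is one more tool, called as a command line: name --argument value ..., lists and objects as JSON in quotes. apply_moves: Moves the arm, as the interface text tells. Shift numbers are shares of 0.025 m and turn numbers shares of 4 degrees, none past 1 either way. Its arguments: {"type":"object","properties":{"xyz":{"type":"array"},"delta_rot":{"type":"array"},"claw":{"type":"array"},"newtons":{"type":"number"}},"required":["xyz","delta_rot","claw"]}

```bash
mkdir -p pics; ls; cat > h.py <<'E'
from station import r
import numpy as np, cv2
def ray(cam,px):
    c=r.camera_model(cam);R=np.array(c["R"]);t=np.array(c["t"])
    d=R.T@np.array([(px[0]-c["cx"])/c["fx"],(px[1]-c["cy"])/c["fy"],1.]);return -R.T@t,d
def atz(cam,px,z):
    o,d=ray(cam,px);return o+d*(z-o[2])/d[2]
E
python3 - <<'E'
from h import *
for cam in("scene","top"):
    im=r.get_image(cam);cv2.imwrite(f"pics/{cam}0.png",im[:,:,::-1])
    print(cam,ray(cam,(256,192)))
    for n,z in [("grinder",0),("handle",.16),("pointer",.18),("index_mark",.166),("knob_grip",.178),("pastry",0),("honey_jar",0),("tea_tin",0)]:
        for q in r.place_of(cam,n)[:2]: print(n,np.round(q["score"],2),np.round(q["centre"],1),atz(cam,q["centre"],z).round(4))
print(r.get_obs())
E
```

```text
pics
scene (array([1.0369501 , 0.31589829, 0.75817853]), array([-0.49252427, -0.42646212, -0.75866457]))
grinder 0.67 [265.3 207.5] [ 0.5664 -0.0601  0.    ]
handle 0.89 [302.7 140.4] [ 0.463  -0.0457  0.16  ]
pointer 0.96 [271.1 176. ] [ 0.6097 -0.0152  0.18  ]
pointer 0.24 [267.3 207.2] [0.6751 0.0314 0.18  ]
index_mark 0.84 [249.  169.4] [ 0.6164 -0.069   0.166 ]
knob_grip 0.68 [273.7 154.3] [ 0.5569 -0.053   0.178 ]
pastry 0.84 [203.5 180.3] [ 0.6074 -0.2366  0.    ]
honey_jar 0.74 [235.  258.2] [ 0.7195 -0.0154  0.    ]
tea_tin 0.97 [205.5 220.6] [ 0.6927 -0.1384  0.    ]
top (array([ 0.53230007, -0.02991386,  1.01712035]), array([ 0.08960721, -0.00739934, -0.9959786 ]))
grinder 0.65 [266.1 222.5] [ 0.5561 -0.0584  0.    ]
handle 0.63 [264.8 265.9] [ 0.4728 -0.0499  0.16  ]
handle 0.54 [301.  163.1] [ 0.6623 -0.1216  0.16  ]
pointer 0.75 [249.6 199.5] [ 0.5941 -0.0243  0.18  ]
index_mark 0.74 [275.7 187.5] [ 0.6166 -0.0729  0.166 ]
index_mark 0.36 [252.2 200.9] [ 0.5925 -0.0289  0.166 ]
knob_grip 0.76 [266.8 219.7] [ 0.557  -0.0548  0.178 ]
knob_grip 0.21 [264.2 264.5] [ 0.4766 
[... 229 characters left out ...]
{'time': 0.9, 'qpos': array([-75.75549995,  19.09011912,   2.28688742,  83.96104197,
        -0.76641226,  76.96663086,  -3.35209155]), 'joint_vel': array([ 0.04013692,  0.07518701,  0.0126027 , -0.03229489,  0.01936727,
       -0.03780572,  0.02584945]), 'tau': array([ 2.54041488e-04, -6.58323741e+01,  1.36279721e+00, -4.05818653e+01,
        1.65641878e-02,  3.03987159e-03, -3.83239023e-05]), 'tool_pos': array([0.22156418, 0.61104082, 0.30391916]), 'orientation': array([-1.79997512e+02,  1.24833350e-03,  1.60069282e+02]), 'ft_force': array([0.56253778, 0.04874051, 0.23546568]), 'torque': array([-0.02574174,  0.00412267,  0.03372105]), 'grip_force': 0.0, 'gripper_width': 0.0854029315213785}
```

```bash
python3 - <<'E'
import cv2
a=cv2.imread("pics/scene0.png")[90:300,150:400];b=cv2.imread("pics/top0.png")[110:320,180:390]
cv2.imwrite("pics/a.png",cv2.hconcat([cv2.resize(a[:,30:230],(400,420),interpolation=3),cv2.resize(b,(400,420),interpolation=3)]))
E
```

```text
(no output)
```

View pics/a.png

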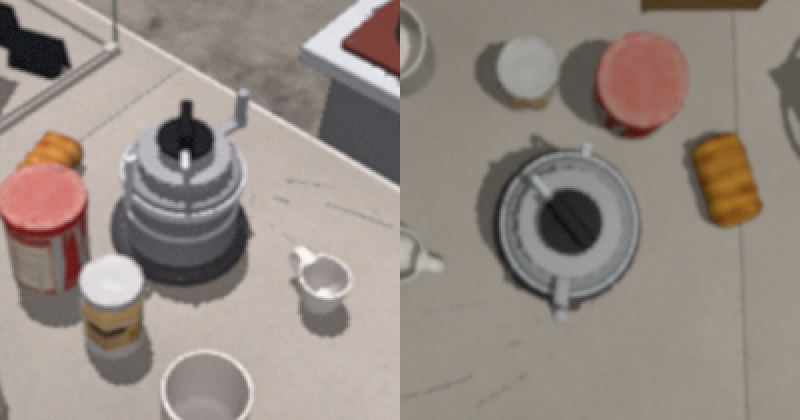

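The view shows the grinder: knob pointer up-left at top pixel (250,200), tab at (276,187), handle post at (265,266). The tin and jar stand behind, the pastry to the right. The networks' points match.

```bash
cat >> h.py <<'E'
def tri(a,b):
    A=[];B=[]
    for cam,p in(("scene",a),("top",b)):
        o,d=ray(cam,p);d/=np.linalg.norm(d);P=np.eye(3)-np.outer(d,d);A.append(P);B.append(P@o)
    X,*_=np.linalg.lstsq(np.vstack(A),np.hstack(B),rcond=None);return X
def plan(x,y,z,yaw,n=None,speed=1.0):
    "rows from the measured pose to a downward pose"
    o=r.get_obs();p=np.array(o["tool_pos"]);w=o["orientation"][2]
    d=np.array([x,y,z])-p;dy=(yaw-w+180)%360-180
    n=n or int(np.ceil(max(np.linalg.norm(d)/.025/speed,abs(dy)/4)))
    for k in range(n):
        a=np.radians(w+dy*(k+.0)/n);v=d/n/.025
        print([round(v[0]*np.cos(a)+v[1]*np.sin(a),2),round(v[0]*np.sin(a)-v[1]*np.cos(a),2),round(-v[2],2)],round(-dy/n/4,2))
E
python3 - <<'E'
from h import *
for n,a,b in [("handle",(302.7,140.4),(264.8,265.9)),("pointer",(271.1,176),(249.6,199.5)),("mark",(249,169.4),(275.7,187.5)),("knob",(273.7,154.3),(266.8,219.7))]:
    X=tri(a,b);print(n,X.round(4)); d=X[:2]-[.557,-.054];print(np.hypot(*d),np.degrees(np.arctan2(d[1],d[0])))
plan(.47,.02,.27,90)
E
```

```text
handle [ 0.4707 -0.0461  0.1655]
0.08663617648659462 174.75249035136864
pointer [ 0.5959 -0.0248  0.162 ]
0.04868006157792735 36.86549366437539
mark [ 0.6158 -0.0717  0.164 ]
0.06143293037682842 -16.73789720057279
knob [ 0.5566 -0.0542  0.1771]
0.00048463472971881164 -152.51381679762727
[np.float64(-0.67), np.float64(-0.72), np.float64(0.05)] 0.67
[np.float64(-0.7), np.float64(-0.69), np.float64(0.05)] 0.67
[np.float64(-0.73), np.float64(-0.66), np.float64(0.05)] 0.67
[np.float64(-0.76), np.float64(-0.62), np.float64(0.05)] 0.67
[np.float64(-0.79), np.float64(-0.59), np.float64(0.05)] 0.67
[np.float64(-0.82), np.float64(-0.55), np.float64(0.05)] 0.67
[np.float64(-0.84), np.float64(-0.51), np.float64(0.05)] 0.67
[np.float64(-0.87), np.float64(-0.47), np.float64(0.05)] 0.67
[np.float64(-0.89), np.float64(-0.43), np.float64(0.05)] 0.67
[np.float64(-0.91), np.float64(-0.39), np.float64(0.05)] 0.67
[np.float64(-0.92), np.float64(-0.34), np.float64(0.05)] 0.67
[np.float64(-0.94), np.float64(-0.3), np.float64(0.05)] 0.67
[np.float64(-0.95), np.float64(-0.25), np.float64(0.05)] 0.67
[np.float64(-0.96), np.float64(-0.21), np.float64(0.05)] 0.67
[np.float64(-0.97), np.float64(-0.16), np.float64(0.05)] 0.67
[np.float64(-0.98), np.float64(-0.12), np.float64(0.05)] 0.67
[np.float64(-0.98), np.float64(-0.07), np.float64(0.05)] 0.67
[np.float64(-0.99), np.float64(-0.03), np.float64(0.05)] 0.67
[np.float64(-0.99), np.float64(0.02), np.float64(0.05)] 0.67
[np.float64(-0.98), np.float64(0.07), np.float64(0.05)] 0.67
[np.float64(-0.98), np.float64(0.11), np.float64(0.05)] 0.67
[np.float64(-0.97), np.float64(0.16), np.float64(0.05)] 0.67
[np.float64(-0.96), np.float64(0.21), np.float64(0.05)] 0.67
[np.float64(-0.95), np.float64(0.25), np.float64(0.05)] 0.67
[np.float64(-0.94), np.float64(0.3), np.float64(0.05)] 0.67
[np.float64(-0.93), np.float64(0.34), np.float64(0.05)] 0.67
```

apply_moves --xyz '[[-0.67, -0.72, 0.05], [-0.7, -0.69, 0.05], [-0.73, -0.66, 0.05], [-0.76, -0.62, 0.05], [-0.79, -0.59, 0.05], [-0.82, -0.55, 0.05], [-0.84, -0.51, 0.05], [-0.87, -0.47, 0.05]]' --delta_rot '[[0, 0, 0.67], [0, 0, 0.67], [0, 0, 0.67], [0, 0, 0.67], [0, 0, 0.67], [0, 0, 0.67], [0, 0, 0.67], [0, 0, 0.67]]' --claw '[0, 0, 0, 0, 0, 0, 0, 0]' --newtons 60

```text
time: 1.57
tool_pos: [0.2981, 0.4284, 0.294]
orientation: [180.0, -0.0, 138.5]
ft_force: [0.1, -0.7, -0.3]
gripper_width: -0.0
grip_force: 0.0
```

apply_moves --xyz '[[-0.89, -0.43, 0.05], [-0.91, -0.39, 0.05], [-0.92, -0.34, 0.05], [-0.94, -0.3, 0.05], [-0.95, -0.25, 0.05], [-0.96, -0.21, 0.05], [-0.97, -0.16, 0.05], [-0.98, -0.12, 0.05]]' --delta_rot '[[0, 0, 0.67], [0, 0, 0.67], [0, 0, 0.67], [0, 0, 0.67], [0, 0, 0.67], [0, 0, 0.67], [0, 0, 0.67], [0, 0, 0.67]]' --claw '[0, 0, 0, 0, 0, 0, 0, 0]'

```text
time: 2.23
tool_pos: [0.3755, 0.2459, 0.2839]
orientation: [180.0, -0.0, 116.9]
ft_force: [0.3, 0.5, -0.0]
gripper_width: -0.0004
grip_force: 0.0
```

apply_moves --xyz '[[-0.98, -0.07, 0.05], [-0.99, -0.03, 0.05], [-0.99, 0.02, 0.05], [-0.98, 0.07, 0.05], [-0.98, 0.11, 0.05], [-0.97, 0.16, 0.05], [-0.96, 0.21, 0.05], [-0.95, 0.25, 0.05]]' --delta_rot '[[0, 0, 0.67], [0, 0, 0.67], [0, 0, 0.67], [0, 0, 0.67], [0, 0, 0.67], [0, 0, 0.67], [0, 0, 0.67], [0, 0, 0.67]]' --claw '[0, 0, 0, 0, 0, 0, 0, 0]'

```text
time: 2.9
tool_pos: [0.4523, 0.0644, 0.2739]
orientation: [180.0, -0.0, 95.5]
ft_force: [0.3, 0.3, -0.2]
gripper_width: -0.0001
grip_force: 0.0
```

```bash
python3 - <<'E'
from h import *
C=np.array([.557,-.054]);t=np.radians(175);p=C+.085*np.array([np.cos(t),np.sin(t)])+.030*np.array([np.sin(t),-np.cos(t)]);print(p)
plan(p[0],p[1],.225,85)
E
```

```text
[ 0.47493812 -0.01670592]
[np.float64(-0.83), np.float64(0.15), np.float64(0.49)] 0.66
[np.float64(-0.82), np.float64(0.19), np.float64(0.49)] 0.66
[np.float64(-0.81), np.float64(0.22), np.float64(0.49)] 0.66
[np.float64(-0.8), np.float64(0.26), np.float64(0.49)] 0.66
```

apply_moves --xyz '[[-0.83, 0.15, 0.49], [-0.82, 0.19, 0.49], [-0.81, 0.22, 0.49], [-0.8, 0.26, 0.49], [0, 0, 0], [0, 0, 0]]' --delta_rot '[[0, 0, 0.66], [0, 0, 0.66], [0, 0, 0.66], [0, 0, 0.66], [0, 0, 0], [0, 0, 0]]' --claw '[0, 0, 0, 0, 0, 0]'

```text
time: 3.4
tool_pos: [0.4746, -0.0161, 0.2244]
orientation: [-179.9, 0.1, 85.0]
ft_force: [-0.4, 0.4, -0.4]
gripper_width: 0.0001
grip_force: 0.0
```

apply_moves --xyz '[[-0.17, 0, 0], [-0.17, 0, 0], [-0.17, 0, 0]]' --delta_rot '[[0, 0, 0], [0, 0, 0], [0, 0, 0]]' --claw '[0, 0, 0]'

```text
time: 3.65
tool_pos: [0.474, -0.0267, 0.2254]
orientation: [180.0, -0.0, 85.3]
ft_force: [0.5, 0.4, 0.3]
gripper_width: -0.0001
grip_force: 0.0
```

apply_moves --xyz '[[-0.18, -0.033, -0.01], [-0.18, -0.033, -0.01], [-0.18, -0.033, -0.01], [-0.18, -0.033, -0.01], [-0.18, -0.033, -0.01], [-0.18, -0.033, -0.01]]' --delta_rot '[[0, 0, -0.75], [0, 0, -0.75], [0, 0, -0.75], [0, 0, -0.75], [0, 0, -0.75], [0, 0, -0.75]]' --claw '[0, 0, 0, 0, 0, 0]'

```text
time: 4.15
tool_pos: [0.4691, -0.0521, 0.2264]
orientation: [-179.9, -0.2, 103.5]
ft_force: [-6.4, 7.1, 3.4]
gripper_width: -0.0003
grip_force: 3.9
```

apply_moves --xyz '[[-0.18, -0.033, -0.01], [-0.18, -0.033, -0.01], [-0.18, -0.033, -0.01], [-0.18, -0.033, -0.01], [-0.18, -0.033, -0.01], [-0.18, -0.033, -0.01]]' --delta_rot '[[0, 0, -0.75], [0, 0, -0.75], [0, 0, -0.75], [0, 0, -0.75], [0, 0, -0.75], [0, 0, -0.75]]' --claw '[0, 0, 0, 0, 0, 0]'

```text
time: 4.65
tool_pos: [0.4741, -0.0802, 0.2278]
orientation: [-179.9, -0.1, 121.4]
ft_force: [-5.9, 2.8, 2.5]
gripper_width: 0.0002
grip_force: 2.6
```

apply_moves --xyz '[[-0.18, -0.033, -0.01], [-0.18, -0.033, -0.01], [-0.18, -0.033, -0.01], [-0.18, -0.033, -0.01], [-0.18, -0.033, -0.01], [-0.18, -0.033, -0.01], [-0.18, -0.033, -0.01], [-0.18, -0.033, -0.01]]' --delta_rot '[[0, 0, -0.75], [0, 0, -0.75], [0, 0, -0.75], [0, 0, -0.75], [0, 0, -0.75], [0, 0, -0.75], [0, 0, -0.75], [0, 0, -0.75]]' --claw '[0, 0, 0, 0, 0, 0, 0, 0]'

```text
time: 5.32
tool_pos: [0.4929, -0.1118, 0.2298]
orientation: [-180.0, -0.2, 145.4]
ft_force: [-6.1, 0.3, 1.9]
gripper_width: 0.0001
grip_force: 2.6
```

```bash
python3 - <<'E'
from h import *
o=r.get_obs();print(o["time"],o["tool_pos"],o["orientation"],o["ft_force"])
C=np.array([.557,-.054]);p=np.array(o["tool_pos"])[:2];w=np.radians(o["orientation"][2])
post=p-.018*np.array([np.cos(w),np.sin(w)])-C;print("post if touching",np.hypot(*post),np.degrees(np.arctan2(post[1],post[0])))
im=r.get_image("scene");r.get_image("top")
for n,z in(("handle",.165),("pointer",.166),("knob_grip",.178),("index_mark",.166)):
  for cam in("scene","top"):
    for q in r.place_of(cam,n)[:1]:print(cam,n,round(q["score"],2),atz(cam,q["centre"],z).round(4))
cv2.imwrite("pics/s1.png",cv2.resize(im[90:300,180:380,::-1],None,fx=2.5,fy=2.5))
E
```

```text
5.3167 [ 0.49289079 -0.11183175  0.22975994] [-1.79950718e+02 -1.56194705e-01  1.45371703e+02] [-6.14533699  0.31209389  1.88961936]
post if touching 0.08403851327378058 -125.91678741371594
scene handle 0.84 [ 0.4943 -0.1233  0.165 ]
top handle 0.38 [ 0.5906 -0.2025  0.165 ]
scene pointer 0.74 [ 0.599  -0.0216  0.166 ]
top pointer 0.94 [ 0.5966 -0.0251  0.166 ]
scene knob_grip 0.7 [ 0.5513 -0.055   0.178 ]
top knob_grip 0.97 [ 0.5594 -0.0607  0.178 ]
scene index_mark 0.72 [ 0.6154 -0.0638  0.166 ]
```

View pics/s1.png

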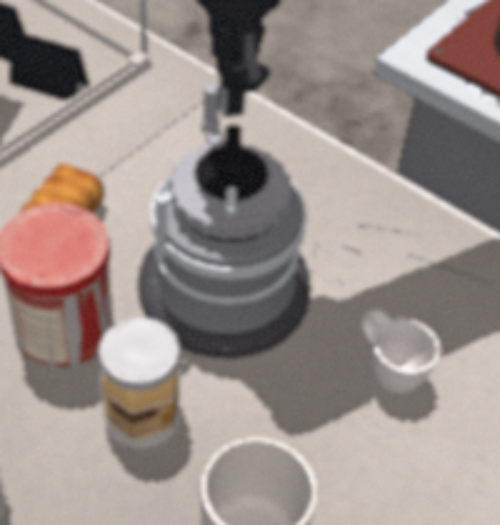

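The post now sits near angle 234° (about 1.03 rad undone) and the knob hasn't moved. I'll back off, lift and move over the knob.

apply_moves --xyz '[[0.5, 0, 0], [0.5, 0, -0.3], [0, 0, -1], [0, 0, -1]]' --delta_rot '[[0, 0, 0], [0, 0, 0], [0, 0, -1], [0, 0, -1]]' --claw '[0, 0, 0, 0.45]'

```text
time: 6.15
tool_pos: [0.4729, -0.0971, 0.2878]
orientation: [-180.0, -0.0, 153.4]
ft_force: [0.4, 0.6, 1.1]
gripper_width: 0.0106
grip_force: 0.0
```

```bash
python3 - <<'E'
from h import *
o=r.get_obs();print(o["qpos"].round(1),o["tool_pos"],o["orientation"],o["ft_force"])
plan(.557,-.0545,.275,217.5)
E
```

```text
[-34.7  -1.9  40.8 109.4   1.3  72.1  69.1] [ 0.47293683 -0.09706524  0.28779835] [-1.79983632e+02 -3.40433205e-02  1.53381804e+02] [0.42719577 0.59798907 1.08456723]
[np.float64(-0.13), np.float64(0.18), np.float64(0.03)] -0.94
[np.float64(-0.14), np.float64(0.17), np.float64(0.03)] -0.94
[np.float64(-0.15), np.float64(0.16), np.float64(0.03)] -0.94
[np.float64(-0.16), np.float64(0.15), np.float64(0.03)] -0.94
[np.float64(-0.17), np.float64(0.14), np.float64(0.03)] -0.94
[np.float64(-0.18), np.float64(0.13), np.float64(0.03)] -0.94
[np.float64(-0.19), np.float64(0.11), np.float64(0.03)] -0.94
[np.float64(-0.2), np.float64(0.1), np.float64(0.03)] -0.94
[np.float64(-0.2), np.float64(0.09), np.float64(0.03)] -0.94
[np.float64(-0.21), np.float64(0.07), np.float64(0.03)] -0.94
[np.float64(-0.21), np.float64(0.06), np.float64(0.03)] -0.94
[np.float64(-0.22), np.float64(0.05), np.float64(0.03)] -0.94
[np.float64(-0.22), np.float64(0.03), np.float64(0.03)] -0.94
[np.float64(-0.22), np.float64(0.02), np.float64(0.03)] -0.94
[np.float64(-0.22), np.float64(0.0), np.float64(0.03)] -0.94
[np.float64(-0.22), np.float64(-0.01), np.float64(0.03)] -0.94
[np.float64(-0.22), np.float64(-0.03), np.float64(0.03)] -0.94
```

apply_moves --xyz '[[-0.13, 0.18, 0.03], [-0.14, 0.17, 0.03], [-0.15, 0.16, 0.03], [-0.16, 0.15, 0.03], [-0.17, 0.14, 0.03], [-0.18, 0.13, 0.03], [-0.19, 0.11, 0.03], [-0.2, 0.1, 0.03]]' --delta_rot '[[0, 0, -0.94], [0, 0, -0.94], [0, 0, -0.94], [0, 0, -0.94], [0, 0, -0.94], [0, 0, -0.94], [0, 0, -0.94], [0, 0, -0.94]]' --claw '[0.45, 0.45, 0.45, 0.45, 0.45, 0.45, 0.45, 0.45]'

```text
time: 6.82
tool_pos: [0.5135, -0.077, 0.2817]
orientation: [-180.0, 0.1, -176.5]
ft_force: [0.6, -0.2, -0.2]
gripper_width: 0.0381
grip_force: 0.0
```

apply_moves --xyz '[[-0.2, 0.09, 0.03], [-0.21, 0.07, 0.03], [-0.21, 0.06, 0.03], [-0.22, 0.05, 0.03], [-0.22, 0.03, 0.03], [-0.22, 0.02, 0.03], [-0.22, 0, 0.03], [-0.22, -0.01, 0.03]]' --delta_rot '[[0, 0, -0.94], [0, 0, -0.94], [0, 0, -0.94], [0, 0, -0.94], [0, 0, -0.94], [0, 0, -0.94], [0, 0, -0.94], [0, 0, -0.94]]' --claw '[0.45, 0.45, 0.45, 0.45, 0.45, 0.45, 0.45, 0.45]'

```text
time: 7.48
tool_pos: [0.553, -0.0572, 0.2757]
orientation: [-179.9, 0.1, -146.5]
ft_force: [0.4, -0.4, 0.4]
gripper_width: 0.0385
grip_force: 0.0
```

```bash
python3 - <<'E'
from h import *
o=r.get_obs();print(o["qpos"].round(1),o["tool_pos"],o["orientation"],o["gripper_width"])
plan(.557,-.0545,.242,217.5,3)
E
```

```text
[-32.1  10.   37.8 101.1  -6.5  71.  130.9] [ 0.55303907 -0.05720176  0.27567353] [-1.79949739e+02  6.38282479e-02 -1.46454451e+02] 0.038453928786520396
[np.float64(-0.06), np.float64(0.0), np.float64(0.45)] -0.33
[np.float64(-0.06), np.float64(-0.0), np.float64(0.45)] -0.33
[np.float64(-0.06), np.float64(-0.0), np.float64(0.45)] -0.33
```

Descend and then close gently (the ring is loose; the knob can align itself).

apply_moves --xyz '[[-0.06, 0, 0.44], [-0.06, 0, 0.44], [-0.06, 0, 0.44], [0, 0, 0]]' --delta_rot '[[0, 0, -0.33], [0, 0, -0.33], [0, 0, -0.3], [0, 0, 0]]' --claw '[0.45, 0.45, 0.45, 0.45]'

```text
time: 7.82
tool_pos: [0.5557, -0.0544, 0.2407]
orientation: [180.0, -0.1, -142.7]
ft_force: [-0.3, 0.2, -0.1]
gripper_width: 0.0384
grip_force: 0.0
```

apply_moves --xyz '[[0, 0, 0], [0, 0, 0], [0, 0, 0], [0, 0, 0], [0, 0, 0]]' --delta_rot '[[0, 0, 0], [0, 0, 0], [0, 0, 0], [0, 0, 0], [0, 0, 0]]' --claw '[0, 0, 0, 0, 0]' --newtons 40

```text
time: 8.23
tool_pos: [0.5569, -0.056, 0.2433]
orientation: [-179.8, 0.1, -142.9]
ft_force: [5.1, -3.4, -5.0]
gripper_width: 0.0129
grip_force: 42.8
```

```bash
python3 - <<'E'
from h import *
o=r.get_obs();print(o["tool_pos"],o["orientation"],o["gripper_width"],o["ft_force"],o["torque"])
for cam in("scene","top"):
  im=r.get_image(cam)
  for n,z in(("pointer",.166),("index_mark",.166)):
    for q in r.place_of(cam,n)[:1]:print(cam,n,round(q["score"],2),q["centre"],atz(cam,q["centre"],z).round(4))
E
```

```text
[ 0.55692204 -0.05603369  0.24333308] [-1.79829929e+02  1.00497876e-01 -1.42886015e+02] 0.012870589336271103 [ 5.11070826 -3.43295224 -5.04405298] [-0.57880647 -1.00672542  0.13993779]
scene pointer 0.8 [272.7, 177.5] [ 0.6003 -0.0181  0.166 ]
scene index_mark 0.71 [251.7, 168.6] [ 0.6109 -0.0665  0.166 ]
```

apply_moves --xyz '[[0, -0.06, 0.01], [0, 0, 0.01], [0, 0, 0.01], [0, 0, 0.01], [0, 0, 0.01], [0, 0, 0.01]]' --delta_rot '[[0, 0, 0.5], [0, 0, 1], [0, 0, 1], [0, 0, 1], [0, 0, 1], [0, 0, 1]]' --claw '[0, 0, 0, 0, 0, 0]'

```text
time: 9.03
tool_pos: [0.5577, -0.0573, 0.2421]
orientation: [-179.9, 0.1, -165.1]
ft_force: [2.3, -4.4, -2.1]
gripper_width: 0.0128
grip_force: 43.4
```

apply_moves --xyz '[[0, 0, 0.01], [0, 0, 0.01], [0, 0, 0.01], [0, 0, 0.01], [0, 0, 0.01], [0, 0, 0.01]]' --delta_rot '[[0, 0, 1], [0, 0, 1], [0, 0, 1], [0, 0, 1], [0, 0, 1], [0, 0, 1]]' --claw '[0, 0, 0, 0, 0, 0]'

```text
time: 9.53
tool_pos: [0.5578, -0.0586, 0.2409]
orientation: [-179.9, 0.2, 170.9]
ft_force: [2.9, -7.9, 0.0]
gripper_width: 0.0128
grip_force: 43.6
```

```bash
python3 - <<'E'
from h import *
o=r.get_obs();print(o["tool_pos"],o["orientation"],o["gripper_width"],o["ft_force"],o["torque"])
for cam in("scene","top"):
  im=r.get_image(cam)
  if cam=="scene": cv2.imwrite("pics/s2.png",cv2.resize(im[100:230,200:340,::-1],None,fx=4.5,fy=4.5,interpolation=2))
  for n,z in(("pointer",.165),("index_mark",.166)):
    for q in r.place_of(cam,n)[:1]:print(cam,n,round(q["score"],2),q["centre"],atz(cam,q["centre"],z).round(4))
E
```

```text
[ 0.5578272  -0.05855685  0.24087415] [-179.88391653    0.22791494  170.85966334] 0.012776424742028282 [ 2.90532758 -7.92542054  0.03147791] [-1.6387821  -0.59696777  0.19838538]
scene pointer 0.88 [249.9, 168.8] [ 0.6132 -0.0695  0.165 ]
scene index_mark 0.79 [249.1, 164.0] [ 0.6047 -0.0795  0.166 ]
top pointer 0.35 [251.8, 153.5] [ 0.6812 -0.0297  0.165 ]
```

View pics/s2.png

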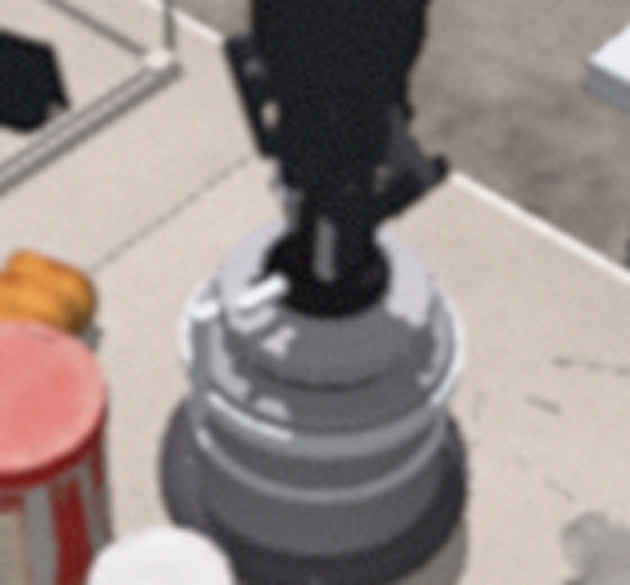

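The pointer (crop 243,302) is closing on the tab (crop 204,308), with about 7° left; I'll also recentre.

apply_moves --xyz '[[0, -0.08, 0], [0, 0, 0.01], [0, 0, 0]]' --delta_rot '[[0, 0, 0.85], [0, 0, 0.85], [0, 0, 0]]' --claw '[0, 0, 0]'

```text
time: 10.08
tool_pos: [0.5576, -0.0594, 0.2405]
orientation: [-180.0, 0.2, 164.1]
ft_force: [3.5, -4.0, -1.3]
gripper_width: 0.0133
grip_force: 41.6
```

```bash
python3 - <<'E'
from h import *
o=r.get_obs();print(o["tool_pos"],o["orientation"],o["gripper_width"],o["ft_force"],o["torque"])
im=r.get_image("scene")
a=cv2.resize(im[145:195,225:290,::-1],None,fx=8,fy=8,interpolation=2)
cv2.imwrite("pics/s3s.png",im[:,:,::-1])
t=cv2.imread("pics/top0.png")[170:230,240:300]
cv2.imwrite("pics/s3.png",np.hstack([a[:400,:400],cv2.resize(t,(400,400),interpolation=2)]))
E
```

```text
[ 0.55756495 -0.05937427  0.24047418] [-179.99134757    0.20556414  164.07876277] 0.01334239503919205 [ 3.47932902 -3.96970315 -1.31272397] [-0.70561979 -0.61677908 -0.07165429]
```

View pics/s3.png

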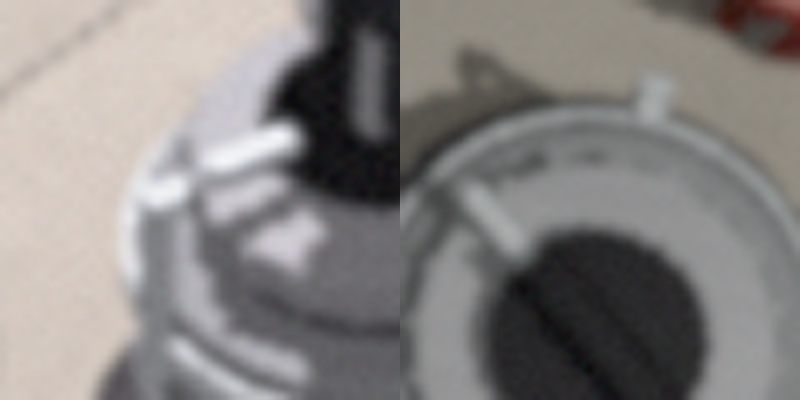

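```bash
python3 - <<'E'
from h import *
def ang(v):return round(np.hypot(*v[:2])*1e3,1),round(np.degrees(np.arctan2(v[1],v[0])),1)
c=atz("top",(269.6,220.3),.164)
print("top",c,"tab",ang(atz("top",(278.5,182.5),.170)-c),"ptr",ang(atz("top",(249.3,198.2),.166)-c))
P=lambda u,v,z:atz("scene",(225+u/8,145+v/8),z)
for zp in(.162,.165,.167):
  tip=P(203,165,zp);root=P(295,135,zp);tab=P(164,191,.170)
  print(zp,tip,"root-tip",ang(tip-root),"tip-tab",ang(tab-tip))
  C=tip-.056*np.array([np.cos(np.radians(-16)),np.sin(np.radians(-16)),0]);print(" axis",C,"tab",ang(tab-C))
E
```

```text
top [ 0.55619591 -0.060373    0.164     ] tab (np.float64(71.4), np.float64(-14.3)) ptr (np.float64(55.3), np.float64(41.6))
0.162 [ 0.60347966 -0.07698842  0.162     ] root-tip (np.float64(27.0), np.float64(-22.6)) tip-tab (np.float64(20.0), np.float64(12.2))
 axis [ 0.549649   -0.06155273  0.162     ] tab (np.float64(74.3), np.float64(-8.7))
0.165 [ 0.6056609 -0.0750114  0.165    ] root-tip (np.float64(26.8), np.float64(-22.6)) tip-tab (np.float64(17.6), np.float64(7.4))
 axis [ 0.55183025 -0.0595757   0.165     ] tab (np.float64(72.4), np.float64(-10.5))
0.167 [ 0.60711507 -0.07369338  0.167     ] root-tip (np.float64(26.8), np.float64(-22.6)) tip-tab (np.float64(16.0), np.float64(3.4))
 axis [ 0.55328441 -0.05825769  0.167     ] tab (np.float64(71.3), np.float64(-11.7))
```

Noise in that view leaves the mark's angle uncertain to about 4°. I'll release, retreat, and measure the pointer against the tab unobstructed.

apply_moves --xyz '[[0, 0, 0], [0, 0, 0], [0, 0, 0], [0, 0, -0.5], [0, 0, -1], [0, 0, -1]]' --delta_rot '[[0, 0, 0], [0, 0, 0], [0, 0, 0], [0, 0, 0], [0, 0, 0], [0, 0, 0]]' --claw '[0.45, 0.45, 0.45, 0.45, 0.45, 0.45]'

```text
time: 10.63
tool_pos: [0.5561, -0.0581, 0.3029]
orientation: [-180.0, -0.1, 164.4]
ft_force: [1.0, 0.5, -0.2]
gripper_width: 0.0389
grip_force: 0.0
```

apply_moves --xyz '[[1, 0, 0], [1, 0, 0], [1, 0, 0], [1, 0, 0], [1, 0, 0], [0, 0, 0]]' --delta_rot '[[0, 0, 0], [0, 0, 0], [0, 0, 0], [0, 0, 0], [0, 0, 0], [0, 0, 0]]' --claw '[0.45, 0.45, 0.45, 0.45, 0.45, 0.45]'

```text
time: 11.13
tool_pos: [0.4332, -0.0239, 0.3026]
orientation: [179.9, -0.1, 164.4]
ft_force: [1.4, 0.3, 0.1]
gripper_width: 0.0387
grip_force: 0.0
```

```bash
python3 - <<'E'
from h import *
o=r.get_obs();print(o["tool_pos"],o["orientation"])
A={}
for cam in("scene","top"):
  A[cam]=np.mean([r.get_image(cam).astype(float) for _ in range(4)],0).astype(np.uint8)[:,:,::-1]
  cv2.imwrite(f"pics/{cam}4.png",A[cam])
  for n,z in(("pointer",.165),("index_mark",.166),("handle",.164)):
    for q in r.place_of(cam,n)[:1]:print(cam,n,round(q["score"],2),np.round(q["centre"],1),atz(cam,q["centre"],z).round(4))
a=cv2.resize(A["scene"][145:195,230:280],(400,400),interpolation=2)
b=cv2.resize(A["top"][175:225,245:295],(400,400),interpolation=2)
cv2.imwrite("pics/s4.png",np.hstack([a,b]))
E
```

```text
[ 0.4332152  -0.02389725  0.30255763] [ 1.79856272e+02 -5.19522560e-02  1.64444653e+02]
scene pointer 0.84 [252.  170.3] [ 0.6134 -0.0634  0.165 ]
scene index_mark 0.8 [249.9 166.2] [ 0.6083 -0.0739  0.166 ]
scene handle 0.61 [266.9 130.9] [ 0.4973 -0.1231  0.164 ]
top pointer 0.94 [277.1 191.7] [ 0.6088 -0.0753  0.165 ]
top index_mark 0.93 [275.5 191.1] [ 0.6099 -0.0723  0.166 ]
top handle 0.74 [309.7 242.5] [ 0.5142 -0.1332  0.164 ]
```

View pics/s4.png

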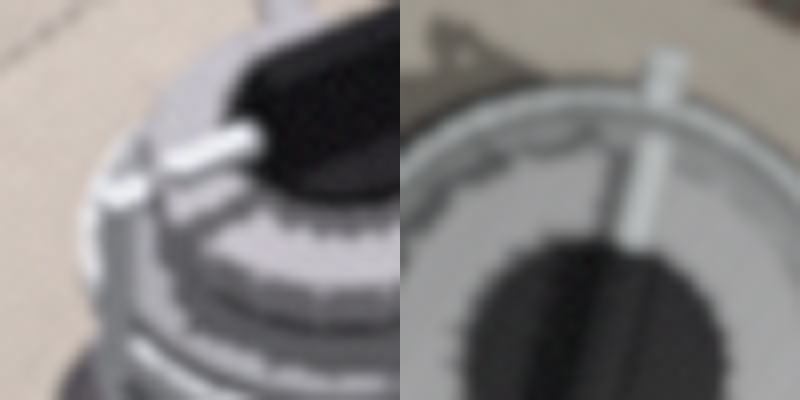

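In the top view the pointer runs straight into the tab: pointer (638,245)→(659,122), tab at (666,60). The scene view hints at a slight overshoot, so I'll check with a projected overlay.

```bash
python3 - <<'E'
from h import *
def proj(cam,X):
    c=r.camera_model(cam);q=np.array(c["R"])@X+np.array(c["t"]);return np.array([c["fx"]*q[0]/q[2]+c["cx"],c["fy"]*q[1]/q[2]+c["cy"]])
C=np.array([.5565,-.058])
def pt(a,rad,t,z):
    a=np.radians(a);return np.array([*(C+rad*np.array([np.cos(a),np.sin(a)])+t*np.array([-np.sin(a),np.cos(a)])),z])
# measured pixels
tip={"scene":(230+164/8,145+165/8)}; root={"scene":(230+261/8,145+129/8),"top":(245+236/8,175+244/8)}
mid={"top":(245+258/8,175+125/8)}
tab={"scene":(230+122/8,None),"top":(245+266/8,175+58/8)}
for zp in(.165,.168,.171):
  print("zp",zp)
  print(" scene tip/root model",proj("scene",pt(-16,.056,0,zp)).round(1),proj("scene",pt(-16,.030,0,zp)).round(1),"meas",tip["scene"],root["scene"])
  print(" top",proj("top",pt(-16,.056,0,zp)).round(1),proj("top",pt(-16,.030,0,zp)).round(1),"meas",mid["top"],root["top"])
for a in(-10,-13,-16):
  print(a,"scene tab col body",[proj("scene",pt(a,.0705,0,z)).round(1) for z in(.17,.13)],"top",proj("top",pt(a,.0705,0,.17)).round(1))
print("meas",tab)
im=cv2.imread("pics/scene4.png");g=cv2.cvtColor(im,6)
for v in range(164,184,2): print(v,g[v,238:262])
g=cv2.cvtColor(cv2.imread("pics/top4.png"),6)
print()
for v in range(180,208,2): print(v,g[v,268:288])
E
```

```text
zp 0.165
 scene tip/root model [249.4 167.2] [259.9 162.6] meas (250.5, 165.625) (262.625, 161.125)
 top [276.1 190.9] [272.5 204.4] meas (277.25, 190.625) (274.5, 205.5)
zp 0.168
 scene tip/root model [249.4 166.2] [260.  161.6] meas (250.5, 165.625) (262.625, 161.125)
 top [276.1 190.8] [272.5 204.3] meas (277.25, 190.625) (274.5, 205.5)
zp 0.171
 scene tip/root model [249.4 165.1] [260.  160.6] meas (250.5, 165.625) (262.625, 161.125)
 top [276.2 190.6] [272.6 204.2] meas (277.25, 190.625) (274.5, 205.5)
-10 scene tab col body [array([245.4, 170.2]), array([245.5, 183.2])] top [274.3 182.3]
-13 scene tab col body [array([244.4, 169.2]), array([244.5, 182.1])] top [276.2 182.6]
-16 scene tab col body [array([243.4, 168.1]), array([243.6, 181.1])] top [278.2 183.1]
meas {'scene': (245.25, None), 'top': (278.25, 182.25)}
164 [200 200 199 200 205 213 208 191 170 147 149 177 208 227 234 236 236 231
 221 202 179 158 135 109]
166 [199 199 198 206 213 206 188 181 183 178 172 175 181 184 187 183 169 155
 150 151 144 128  95  63]
168 [199 198 205 219 226 227 229 230 233 229 189 154 152 158 
[... 1281 characters left out ...]
134]
192 [105 110 119 127 131 132 141 157 166 165 153 139 130 127 126 130 138 150
 158 157]
194 [140 138 127 111 104 114 142 169 183 180 164 147 139 136 137 136 134 131
 129 131]
196 [155 149 129 108 101 120 152 175 183 177 162 147 140 136 136 138 139 139
 135 132]
198 [155 145 123 104 110 137 166 181 182 173 163 159 158 155 152 150 151 149
 143 139]
200 [148 129 108 103 122 154 175 184 179 168 161 161 162 162 161 161 160 156
 149 142]
202 [142 121 104 110 137 166 182 183 173 164 162 162 163 162 162 162 162 162
 161 155]
204 [ 91  77  76  98 135 164 176 173 162 158 160 161 162 161 161 162 162 162
 162 162]
206 [ 28  26  30  42  67  92 105 106 105 115 134 150 157 161 163 163 162 162
 162 162]
```

Both views agree the pointer overshot by about 2° (2 mm), so I'll regrasp and turn back 2°.

apply_moves --xyz '[[-1, 0, 0], [-1, 0, 0], [-1, 0, 0], [-1, 0, 0], [-1, -0.04, 0], [0, 0, 1], [0, 0, 1], [0, 0, 0.5]]' --delta_rot '[[0, 0, 0], [0, 0, 0], [0, 0, 0], [0, 0, 0], [0, 0, 0], [0, 0, 0], [0, 0, 0], [0, 0, 0]]' --claw '[0.45, 0.45, 0.45, 0.45, 0.45, 0.45, 0.45, 0.45]'

```text
time: 12.5
tool_pos: [0.5556, -0.0591, 0.2363]
orientation: [-179.9, -0.2, 164.4]
ft_force: [0.7, -0.1, 0.1]
gripper_width: 0.0386
grip_force: 0.0
```

apply_moves --xyz '[[0, 0, 0], [0, 0, 0], [0, 0, 0], [0, 0, 0], [0, 0, 0]]' --delta_rot '[[0, 0, 0], [0, 0, 0], [0, 0, 0], [0, 0, 0], [0, 0, 0]]' --claw '[0, 0, 0, 0, 0]'

```text
time: 12.92
tool_pos: [0.5561, -0.0591, 0.2397]
orientation: [180.0, 0.0, 164.4]
ft_force: [-1.7, -1.0, -6.3]
gripper_width: 0.0129
grip_force: 42.6
```

apply_moves --xyz '[[0, 0, 0], [0, 0, 0], [0, 0, 0], [0, 0, 0]]' --delta_rot '[[0, 0, -0.25], [0, 0, -0.25], [0, 0, 0], [0, 0, 0]]' --claw '[0, 0, 0, 0]'

```text
time: 13.25
tool_pos: [0.5563, -0.0591, 0.2397]
orientation: [180.0, 0.0, 166.4]
ft_force: [-5.4, -0.1, 1.2]
gripper_width: 0.013
grip_force: 43.7
```

apply_moves --xyz '[[0, 0, 0], [0, 0, 0], [0, 0, 0], [0, 0, -0.5], [0, 0, -1], [0, 0, -1]]' --delta_rot '[[0, 0, 0], [0, 0, 0], [0, 0, 0], [0, 0, 0], [0, 0, 0], [0, 0, 0]]' --claw '[0.45, 0.45, 0.45, 0.45, 0.45, 0.45]'

```text
time: 13.75
tool_pos: [0.5561, -0.0592, 0.3029]
orientation: [-180.0, -0.0, 166.4]
ft_force: [0.7, 0.2, 0.8]
gripper_width: 0.0381
grip_force: 0.0
```

```bash
python3 - <<'E'
from h import *
plan(.5327,-.148,.297,143,6)
E
```

```text
[np.float64(0.01), np.float64(-0.61), np.float64(0.04)] 0.97
[np.float64(-0.03), np.float64(-0.61), np.float64(0.04)] 0.97
[np.float64(-0.07), np.float64(-0.61), np.float64(0.04)] 0.97
[np.float64(-0.11), np.float64(-0.6), np.float64(0.04)] 0.97
[np.float64(-0.15), np.float64(-0.59), np.float64(0.04)] 0.97
[np.float64(-0.19), np.float64(-0.58), np.float64(0.04)] 0.97
```

apply_moves --xyz '[[0.01, -0.61, 0.04], [-0.03, -0.61, 0.04], [-0.07, -0.61, 0.04], [-0.11, -0.6, 0.04], [-0.15, -0.59, 0.04], [-0.19, -0.58, 0.04], [0, 0, 0]]' --delta_rot '[[0, 0, 0.97], [0, 0, 0.97], [0, 0, 0.97], [0, 0, 0.97], [0, 0, 0.97], [0, 0, 0.97], [0, 0, 0]]' --claw '[0, 0, 0, 0, 0, 0, 0]' --newtons 60

```text
time: 14.33
tool_pos: [0.5321, -0.1511, 0.2968]
orientation: [-180.0, 0.1, 142.7]
ft_force: [0.1, -1.8, -0.3]
gripper_width: -0.0002
grip_force: 0.0
```

```bash
python3 - <<'E'
from h import *
o=r.get_obs();print(o["tool_pos"],o["orientation"])
ims={c:r.get_image(c) for c in("scene","top")}
H=[]
for cam in("scene","top"):
  for n,z in(("handle",.164),("pointer",.167)):
    for q in r.place_of(cam,n)[:1]:print(cam,n,round(q["score"],2),np.round(q["centre"],1),atz(cam,q["centre"],z).round(4))
g=cv2.cvtColor(ims["top"],7)
for v in(183,186,194,198,202):
  row=g[v,272:284].astype(float)-150;row[row<0]=0;print(v,(row*np.arange(272,284)).sum()/row.sum())
cv2.imwrite("pics/s5.png",np.hstack([cv2.resize(ims["top"][170:290,230:350,::-1],(400,400)),cv2.resize(ims["scene"][100:220,200:320,::-1],(400,400))]))
E
```

```text
[ 0.53208846 -0.15110101  0.29682939] [-1.79992131e+02  8.45117274e-02  1.42662997e+02]
scene handle 0.76 [266.2 131.4] [ 0.4997 -0.1231  0.164 ]
scene pointer 0.59 [248.5 168.3] [ 0.6155 -0.0713  0.167 ]
top handle 0.85 [306.5 245.5] [ 0.5088 -0.1271  0.164 ]
top pointer 0.82 [277.3 191.6] [ 0.6088 -0.0756  0.167 ]
183 278.5571428571429
186 282.8333333333333
194 nan
198 nan
202 nan<stdin>:10: RuntimeWarning: invalid value encountered in scalar divide
```

View pics/s5.png

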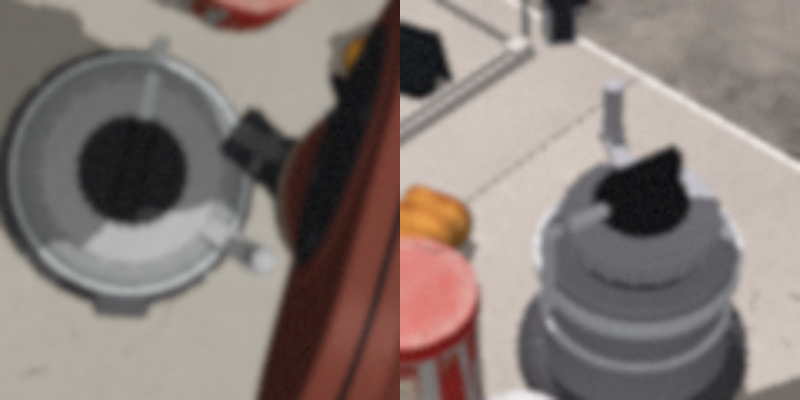

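Pointer (148,115)→(155,75) lines up with the tab (162,45), and the handle post is at top crop (262,262), clear of the gripper. Now I'll descend and push clockwise.

apply_moves --xyz '[[0, 0, 0.9], [0, 0, 0.9], [0, 0, 0.95], [0, 0, 0], [0.2, 0, 0], [0.2, 0, 0], [0.2, 0, 0], [0.1, 0, 0]]' --delta_rot '[[0, 0, 0], [0, 0, 0], [0, 0, 0], [0, 0, 0], [0, 0, 0], [0, 0, 0], [0, 0, 0], [0, 0, 0]]' --claw '[0, 0, 0, 0, 0, 0, 0, 0]'

```text
time: 15.3
tool_pos: [0.5191, -0.1369, 0.2282]
orientation: [179.9, 0.1, 143.1]
ft_force: [2.4, -2.6, -0.8]
gripper_width: 0.0001
grip_force: 2.0
```

apply_moves --xyz '[[0.18, -0.033, 0.01], [0.18, -0.033, 0.01], [0.18, -0.033, 0.01], [0.18, -0.033, 0.01], [0.18, -0.033, 0.01], [0.18, -0.033, 0.01]]' --delta_rot '[[0, 0, 0.75], [0, 0, 0.75], [0, 0, 0.75], [0, 0, 0.75], [0, 0, 0.75], [0, 0, 0.75]]' --claw '[0, 0, 0, 0, 0, 0]'

```text
time: 15.8
tool_pos: [0.4968, -0.1225, 0.2266]
orientation: [179.9, 0.1, 124.9]
ft_force: [1.8, -3.2, 0.2]
gripper_width: 0.0001
grip_force: 2.1
```

apply_moves --xyz '[[0.18, -0.033, 0.01], [0.18, -0.033, 0.01], [0.18, -0.033, 0.01], [0.18, -0.033, 0.01], [0.18, -0.033, 0.01], [0.18, -0.033, 0.01], [0.18, -0.033, 0.01]]' --delta_rot '[[0, 0, 0.75], [0, 0, 0.75], [0, 0, 0.75], [0, 0, 0.75], [0, 0, 0.75], [0, 0, 0.75], [0, 0, 0.75]]' --claw '[0, 0, 0, 0, 0, 0, 0]'

```text
time: 16.38
tool_pos: [0.4776, -0.097, 0.2247]
orientation: [179.9, 0.0, 103.9]
ft_force: [0.4, -3.6, 0.9]
gripper_width: 0.0001
grip_force: 2.0
```

apply_moves --xyz '[[0.18, -0.033, 0.01], [0.18, -0.033, 0.01], [0.18, -0.033, 0.01], [0.18, -0.033, 0.01], [0.18, -0.033, 0.01], [0.18, -0.033, 0.01], [0.18, -0.033, 0.01]]' --delta_rot '[[0, 0, 0.75], [0, 0, 0.75], [0, 0, 0.75], [0, 0, 0.75], [0, 0, 0.75], [0, 0, 0.75], [0, 0, 0.75]]' --claw '[0, 0, 0, 0, 0, 0, 0]'

```text
time: 16.97
tool_pos: [0.4689, -0.0662, 0.2228]
orientation: [179.9, -0.0, 82.9]
ft_force: [-0.5, -4.1, 1.1]
gripper_width: -0.0
grip_force: 2.0
```

apply_moves --xyz '[[0.18, -0.033, 0.01], [0.18, -0.033, 0.01], [0.18, -0.033, 0.01], [0.18, -0.033, 0.01]]' --delta_rot '[[0, 0, 0.75], [0, 0, 0.75], [0, 0, 0.75], [0, 0, 0.75]]' --claw '[0, 0, 0, 0]'

```text
time: 17.3
tool_pos: [0.4692, -0.0483, 0.2218]
orientation: [179.9, -0.0, 70.9]
ft_force: [-1.6, -6.0, 4.1]
gripper_width: -0.0
grip_force: 3.1
```

apply_moves --xyz '[[0.18, -0.033, 0.01], [0.18, -0.033, 0.01], [0.18, -0.033, 0.01], [0.18, -0.033, 0.01]]' --delta_rot '[[0, 0, 0.75], [0, 0, 0.75], [0, 0, 0.75], [0, 0, 0.75]]' --claw '[0, 0, 0, 0]'

```text
time: 17.63
tool_pos: [0.4729, -0.0315, 0.2209]
orientation: [180.0, 0.1, 58.9]
ft_force: [-6.3, -11.3, 9.2]
gripper_width: 0.0001
grip_force: 6.1
```

apply_moves --xyz '[[0.18, -0.033, 0], [0.18, -0.033, 0]]' --delta_rot '[[0, 0, 0.75], [0, 0, 0.75]]' --claw '[0, 0]'

```text
time: 17.8
tool_pos: [0.4759, -0.0237, 0.2205]
orientation: [180.0, 0.2, 52.8]
ft_force: [-7.2, -12.5, 5.6]
gripper_width: -0.0001
grip_force: 7.6
```

apply_moves --xyz '[[0.18, -0.033, 0], [0.18, -0.033, 0]]' --delta_rot '[[0, 0, 0.75], [0, 0, 0.75]]' --claw '[0, 0]'

```text
time: 17.97
tool_pos: [0.4795, -0.0163, 0.2202]
orientation: [-180.0, 0.3, 46.8]
ft_force: [-10.7, -16.1, 6.6]
gripper_width: 0.0003
grip_force: 9.3
```

apply_moves --xyz '[[0.03, -0.006, 0]]' --delta_rot '[[0, 0, 0.12]]' --claw '[0]'

```text
time: 18.05
tool_pos: [0.4805, -0.0147, 0.2202]
orientation: [180.0, 0.2, 46.3]
ft_force: [-4.0, -8.3, 0.3]
gripper_width: 0.0002
grip_force: 4.4
```

apply_moves --xyz '[[0.06, -0.011, 0], [0.06, -0.011, 0], [0.06, -0.011, 0]]' --delta_rot '[[0, 0, 0.25], [0, 0, 0.25], [0, 0, 0.25]]' --claw '[0, 0, 0]'

```text
time: 18.3
tool_pos: [0.4829, -0.011, 0.2201]
orientation: [-180.0, 0.2, 43.4]
ft_force: [-3.6, -9.8, -0.6]
gripper_width: -0.0003
grip_force: 5.2
```

apply_moves --xyz '[[0.06, -0.011, 0], [0.06, -0.011, 0], [0.06, -0.011, 0]]' --delta_rot '[[0, 0, 0.25], [0, 0, 0.25], [0, 0, 0.25]]' --claw '[0, 0, 0]'

```text
time: 18.55
tool_pos: [0.4855, -0.0073, 0.2199]
orientation: [180.0, 0.2, 40.5]
ft_force: [-5.8, -10.8, -0.6]
gripper_width: 0.0
grip_force: 5.6
```

apply_moves --xyz '[[0.06, -0.011, 0], [0.06, -0.011, 0], [0.06, -0.011, 0], [0.06, -0.011, 0]]' --delta_rot '[[0, 0, 0.25], [0, 0, 0.25], [0, 0, 0.25], [0, 0, 0.25]]' --claw '[0, 0, 0, 0]'

```text
time: 18.88
tool_pos: [0.4892, -0.0026, 0.2197]
orientation: [-180.0, 0.2, 36.5]
ft_force: [-3.6, -9.1, -3.9]
gripper_width: 0.0
grip_force: 4.8
```

```bash
python3 - <<'E'
from h import *
o=r.get_obs();print(o["tool_pos"],o["orientation"],o["ft_force"],o["torque"])
ims={c:r.get_image(c) for c in("scene","top")}
for cam in("scene","top"):
  for n,z in(("handle",.155),("pointer",.167),("index_mark",.166)):
    for q in r.place_of(cam,n)[:1]:print(cam,n,round(q["score"],2),np.round(q["centre"],1),atz(cam,q["centre"],z).round(4))
print(r.get_obs()["ft_force"])
cv2.imwrite("pics/s6.png",np.hstack([cv2.resize(ims["top"][170:290,210:330,::-1],(400,400)),cv2.resize(ims["scene"][100:220,220:340,::-1],(400,400))]))
E
```

```text
[ 0.4891715  -0.00262759  0.21969072] [-179.99653383    0.2085208    36.45702763] [-3.60389536 -9.13706283 -3.93166878] [-2.03379094  0.97788443 -0.0910208 ]
scene handle 0.9 [313.7 162.1] [0.4973 0.0114 0.155 ]
scene pointer 0.57 [251.3 167.2] [ 0.6092 -0.0692  0.167 ]
scene index_mark 0.71 [267.8 204.7] [0.661  0.0212 0.166 ]
top pointer 0.68 [278.6 190.6] [ 0.6106 -0.078   0.167 ]
top index_mark 0.57 [277.9 190.9] [ 0.6102 -0.0768  0.166 ]
[-3.46686755 -7.96683462 -3.6233687 ]
```

View pics/s6.png

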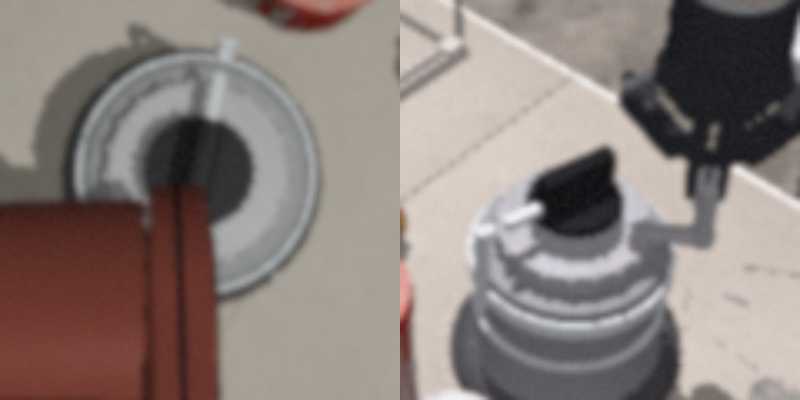

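The post sits squarely on the fingers and the pointer is still on the tab. One small step, reading joint speed, will show whether these readings are taken while moving.

apply_moves --xyz '[[0.06, -0.011, 0]]' --delta_rot '[[0, 0, 0.25]]' --claw '[0]'

```text
time: 19.37
tool_pos: [0.4899, -0.0015, 0.2196]
orientation: [-180.0, 0.2, 35.5]
ft_force: [-9.6, -10.7, 1.4]
gripper_width: 0.0002
grip_force: 7.4
```

```bash
python3 - <<'E'
from h import *
for k in range(3):
  o=r.get_obs();w=np.radians(o["orientation"][2]);f=o["ft_force"]
  print(o["time"],o["tool_pos"].round(5),np.degrees(w).round(2),"push",-(f[0]*np.cos(w)+f[1]*np.sin(w)),f.round(1),o["joint_vel"].round(2))
  if k<2:r.get_image("top")
E
```

```text
19.3667 [ 0.48986 -0.00153  0.21964] 35.53 push 14.03351591187499 [ -9.6 -10.7   1.4] [ -0.67   2.69   0.78  -1.44  -2.07   1.09 -12.66]
19.4167 [ 0.49004 -0.00136  0.21968] 35.41 push 8.292943649597394 [-4.9 -7.5 -1.7] [-0.03 -0.08 -0.2  -0.23 -0.24 -0.78  1.5 ]
19.4667 [ 0.49029 -0.0011   0.21974] 35.5 push 6.654171317707167 [-3.6 -6.5 -3.5] [-0.13 -0.05 -0.21 -0.05 -0.3  -0.81  0.91]
```

Readings taken while truly moving (12.9, 14.3, 19.1 N at 4.5 mm per row) with about 0.25 N/mm since then put the push near 19–21 N. That is tight without overshooting, so I'll back off.

apply_moves --xyz '[[-0.4, 0, 0], [-0.6, 0, 0], [0, 0, -1], [0, 0, -1], [0, 0, -1], [0, -1, 0], [0, -1, 0], [0, 0, 0]]' --delta_rot '[[0, 0, 0], [0, 0, 0], [0, 0, 0], [0, 0, 0], [0, 0, 0], [0, 0, 0], [0, 0, 0], [0, 0, 0]]' --claw '[0, 0, 0, 0, 0, 0, 0, 0]'

```text
time: 20.13
tool_pos: [0.4406, 0.0302, 0.2959]
orientation: [-179.9, -0.1, 35.9]
ft_force: [1.0, -0.8, -0.5]
gripper_width: 0.0005
grip_force: 0.0
```

```bash
python3 - <<'E'
from h import *
ims={c:r.get_image(c) for c in("scene","top")}
for cam in("scene","top"):
  for n,z in(("handle",.155),("pointer",.167),("index_mark",.166)):
    for q in r.place_of(cam,n)[:1]:print(cam,n,round(q["score"],2),np.round(q["centre"],1),atz(cam,q["centre"],z).round(4))
print(r.get_obs()["ft_force"])
cv2.imwrite("pics/s7.png",np.hstack([cv2.resize(ims["scene"][145:195,230:280,::-1],(400,400),interpolation=2),cv2.resize(ims["top"][175:225,245:295,::-1],(400,400),interpolation=2)]))
E
```

```text
scene handle 0.73 [312.3 162.4] [0.5001 0.0097 0.155 ]
scene pointer 0.86 [249.9 169.1] [ 0.6152 -0.0676  0.167 ]
scene index_mark 0.96 [248.6 167.8] [ 0.6136 -0.0728  0.166 ]
top handle 0.84 [230.1 247.3] [0.5077 0.0136 0.155 ]
top pointer 0.83 [275.8 190.4] [ 0.6111 -0.0729  0.167 ]
[ 0.2202426  -1.27855242  0.56720915]
```

View pics/s7.png

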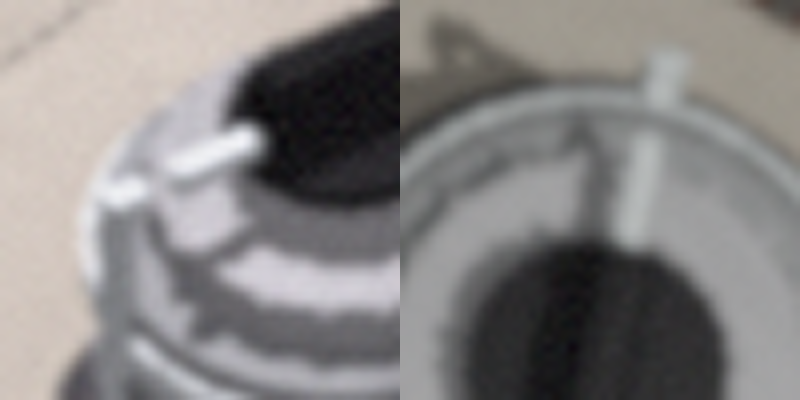

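The pointer (630,245)→(648,135) extends to the tab at (666,60) within about 1.5 mm, and the robot is clear.

```bash
python3 -c "
from station import r
print(r.hand_in())"
```

```text
the job is handed in; nothing more can be done
None
```

I handed the job in, with no verdict returned: the ring was undone, the knob sits within about 1.5 mm of the tab by camera, and I estimate 19–21 N (could be up to 24 N) at the handle when I stopped, though the force readings were noisy (8–19 N).

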